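# Hang the orange headlamp on the rail under the shelf

### The arm

A 6-joint arm with a two-finger parallel gripper is mounted at the origin on the work surface. World frame = base frame: x ahead of the robot, y to its left, z up, the work surface at z = 0. Lengths are in m, angles in rad, forces in N, time in s.
With the tool pointing down it reaches from about 0.35 to 0.975 m from the base axis. Payload 4.9 kg.
Tool frame: the origin (TCP) lies on the mounting face of the last link; the fingertips stand 173 mm ahead of it and the grasp point (between the pads) lies 155 mm ahead of it (tcp_to_grasp is the distance from the TCP to the grasp point, in m); z points along the fingers, y is the line along which they close (so a half turn about z gives the same grasp; the last joint's range is limited). The gripper opens to 85 mm and grips with 20 to 120 N. Pads are 22 mm wide; open, the fingers measure 114 mm over their backs; the gripper's body (76 mm by 85 mm) begins 54 mm behind the grasp point. The pads swing forward as they close: fully open they stand 13 mm farther back than shut.
Start: joints at [-1.254, 0.053, 1.613, -0, 1.476, -0.119], TCP at [0.264, -0.567, 0.405] pointing down, gripper open.
Joint ranges: [-3.01, 3.01], [-1.01, 2.22], [0.06, 2.58], [-1.02, 4.17], [0.09, 2.62], [-3.14, 3.14]. Speed limits (rad/s): [2.57, 2.57, 3.14, 3.14, 3.14, 3.14].

### API

Orientations are given as a rotation vector (axis times angle).
In Python, from station import get_obs, get_image, calibration, finish_job, tcp_to_grasp gives the robot as it stands. The module is installed in compiled form; this text tells all that it offers.
- The arm moves only by the tool arm_command, never from a script. Its argument "plan" is a list that holds one entry, the list of rows, each a list of 6 numbers: the shift along the tool's x, y, z in cm, then the turn, a rotation vector about the tool's x, y, z in rad. A call has 1 to 12 rows; each row is the pose to reach, as a shift and turn from the pose commanded when the call began, along the tool's axes at that moment; what a row does not reach only later rows make up. A row lasts 1/12 s, in which the tool goes at most 41.7 mm and 7.16 degrees, less where a joint would pass 70% of its speed; a pose out of reach is approached as far as the arm can. A call with a gripper value outside its range is refused whole. "gripper" is the closure, from -1 (fully open) to 1 (shut), set as the call begins (left out, the last holds). The fingers move at their own pace and stop on an object; "force" is the grip in N (left out, the last holds). Time passes only in rows, so rows that repeat a pose let the fingers close. It gives the time, the measured TCP pose, the force, the opening and the grip force at its end, in the units of the state.
- get_obs(): the state, without advancing time (a new reading comes with each control period).
- get_image(name): name is "scene" or "top"; returns (picture, depth): 480x640x3 uint8, blue, green, red; 480x640 float32, m along the optical axis (not along the pixel's ray), 0 where there is no reading.
- calibration(name): a dict with "fx", "fy", "cx", "cy" (pixels), "dist" ([k1, k2, p1, p2, k3] as OpenCV has them; the pictures are not rectified), "pose" (4x4, takes a point from camera to world coordinates). Camera axes: x right, y up, looking along -z (the intrinsics and any distortion apply to the point x, -y, -z); pixel columns grow to the right and rows downward; lengths in m; the calibration is good to about 2 mm. A picture is of the moment at which its call begins. calibration takes no time and is no camera call.
- finish_job(): hands the job in; it is judged then, once.
The state is a dict: "t": time; "q": joint angles; "dq": joint speeds; "effort": joint torques, N m; "tool_pos": TCP position; "tool_rot": TCP orientation; "contact_force": force on the tool from outside, world axes, zero at the start; "wrist_torque": the same for the moment, N m; "opening": finger opening in m; "grip_force": force on a finger pad.
Only numpy, scipy, OpenCV 4.12 (cv2) and the standard library are available. Lean on these libraries where they do the work, as an engineer would, in place of code of your own. Each camera call takes 0.05 s, during which the arm holds its last target. There are 200 camera calls.

### The job

Hang the orange headlamp astride the steel rail under the rack's shelf, straight below the yellow marker clip, one foot on each side of the rail and the lamp pod on top. Keep hold of it until you feel the rail carry it, set it down gently, then let go and leave it hanging still; leave everything else on the table where it is.

Things in the scene. Friction and masses are not known exactly. Their poses are not given: they have to be found in the camera images.
- headlamp: Orange headlamp, 0.15-0.3 kg: stiff arch 150 x 36 x 131 mm high, standing on its two feet, x roughly away from the robot. Origin: underside, midway between the feet; x along the span foot to foot, y across the band, z up. Feet: black boxes 20 (x) x 36 (y) x 44 mm high, centred at x = -63 and +63 mm (106 mm clear between). Band 26 mm wide, 5 mm thick. Centre of mass below the crown, so it hangs stably.
- headlamp_pod (a point): Centre of the black lamp pod on top of the orange headlamp, the best grip: at (0, 0, 113) mm in the headlamp's frame. The pod is a box 44 mm in x, 34 mm in y, 36 mm high (z = 95 to 131 mm), flat sides facing +y and -y; lens at its -x end.
- headlamp_crown (a point): Point on the underside of the orange headlamp's band at its crown, at (0, 0, 90) mm in the headlamp's frame; here the rail comes to lie. The underside is a shallow V (14 degree slopes, 84 mm high at x = -24 and +24 mm), then falls more steeply to the feet, which reach 90 mm below this point.
- rack: Fixed bench rack, open front to the robot. Origin: on the table straight below the rail's axis, mid length; x away from the robot, y along the rail, z up. Rail: rigid round bar, 14 mm diameter, along y from -200 to +200 mm at x = 0. Its height differs each time: axis 150 to 180 mm above the table, not reported, to be felt or seen. Posts 20 mm square at x = 0, y = -210 and +210 mm.
- shelf_edge (a point): Middle of the lower front edge of the rack's plywood shelf, 360 mm above the table, at rack x = -10 mm. The shelf spans rack x = -10 to +45, y = -230 to +230, z = 360 to 380 mm, over the rail: a hand pointing straight down does not fit there. Tilt it 35 to 45 degrees from vertical, coming from the robot's side. Small jars stand near its ends.
- marker: Yellow clip, 24 mm wide, on the front edge of the rack's shelf, at rack x = 0 and at the height of the shelf's top (380 mm). Its axes are parallel to the rack's. The headlamp belongs straight below it: same y along the rail.
- headlamp_blue: Blue headlamp, the same shape and size as the orange one (131 mm high, same frame). Not to be moved.
- sample_a: Bundle of wood strips, 123 x 66 x 22 mm high, origin under its centre, x along it. Not to be moved.
- sample_b: Bundle of wood strips, 153 x 50 x 30 mm high, origin under its centre, x along it. Not to be moved.
- sample_c: Bundle of wood strips, 103 x 72 x 20 mm high, origin under its centre, x along it. Not to be moved.
- saw: Hand saw lying flat, orange handle at its -x end, blade along x, from x = -212 to +240 mm, 60 mm wide, 22 mm high. Not to be moved.
- torch: Black torch lying on its side, 136 mm along x, 38 mm thick. Origin at its underside. Not to be moved.
- glue: White bottle with yellow cap, 56 mm diameter, 150 mm high, origin under its centre. Not to be moved.
There are look-alikes about, which are no part of the job. Leave any green look-alike of the headlamp alone.

How it is judged:
By the outcome, as a careful person would: the job done as asked, in the order asked, and still so for the second after the job is handed in, with the robot touching nothing.
It also fails if it takes over 61 s, if anything falls off the work surface, if the arm or the gripper's body presses on something with over 40 N, if the wrist force passes 120 N, or if a joint passes its speed limit or range.

## Working session

There is one attempt and no reset: what is moved stays moved. The work goes in short steps, Python scripts to look and compute and a tool call to move; the robot and the scene stay as the last step left them, time stands still between calls to the robot, and variables do not carry over. Pictures are saved under pics/ and viewed, at most 10 in all, crops included, and the job is handed in when it is done.

Besides the shell and the picture viewer there is one more tool, called after "Emit:" as a command line: name --argument value ..., lists and objects as JSON in quotes. arm_command: Moves the arm, as the interface text tells. Its arguments: {"type":"object","properties":{"plan":{"type":"array"},"gripper":{"type":"number"},"force":{"type":"number"}},"required":["plan"]}

```bash
mkdir -p pics; cat > h.py <<'E'
import numpy as np, cv2
from station import *
from scipy.spatial.transform import Rotation as R
def cloud(n):
    im,d=get_image(n); c=calibration(n)
    K=np.array([[c['fx'],0,c['cx']],[0,c['fy'],c['cy']],[0,0,1]])
    v,u=np.mgrid[0:480,0:640]
    p=cv2.undistortPoints(np.stack([u,v],-1).reshape(-1,1,2).astype(float),K,np.array(c['dist'])).reshape(480,640,2)
    P=np.stack([p[...,0]*d,-p[...,1]*d,-d,np.ones_like(d)],-1)@np.array(c['pose']).T
    P[d==0]=np.nan
    return im,d,P[...,:3]
E
python3 - <<'E'
from h import *
o=get_obs(); print(o, tcp_to_grasp)
for n in('scene','top'):
    im,d,P=cloud(n); cv2.imwrite(f'pics/{n}0.png',im); np.save(f'pics/{n}0.npy',P)
    print(np.array(calibration(n)['pose']).round(3))
E
```

```text
{'t': 0.0, 'q': array([-1.25396019e+00,  5.33500742e-02,  1.61426690e+00, -2.64774992e-05,
        1.47600027e+00, -1.19015118e-01]), 'dq': array([-0.00070326,  0.00076505, -0.00191504, -0.0001215 ,  0.00115424,
        0.00141927]), 'effort': array([ 9.12277992e-04, -3.93672967e+01, -3.70181000e+01, -2.10473668e-04,
        6.91032823e-03, -9.21115770e-06]), 'tool_pos': array([ 0.26377058, -0.56632254,  0.40348306]), 'tool_rot': array([-3.06532245e+00, -6.78796197e-01,  3.55014162e-04]), 'contact_force': array([ 0.8369421 , -0.27698959,  0.03158005]), 'wrist_torque': array([-0.02764747, -0.00860256,  0.03229416]), 'grip_force': 0.0, 'opening': 0.08540810204173989} 0.1547
[[ 0.522 -0.691  0.5    1.24 ]
 [ 0.853  0.412 -0.321 -0.45 ]
 [ 0.016  0.594  0.804  1.398]
 [ 0.     0.     0.     1.   ]]
[[ 0.014  0.988 -0.153  0.282]
 [-1.     0.014 -0.002  0.028]
 [ 0.     0.153  0.988  1.607]
 [ 0.     0.     0.     1.   ]]
```

View pics/scene0.png

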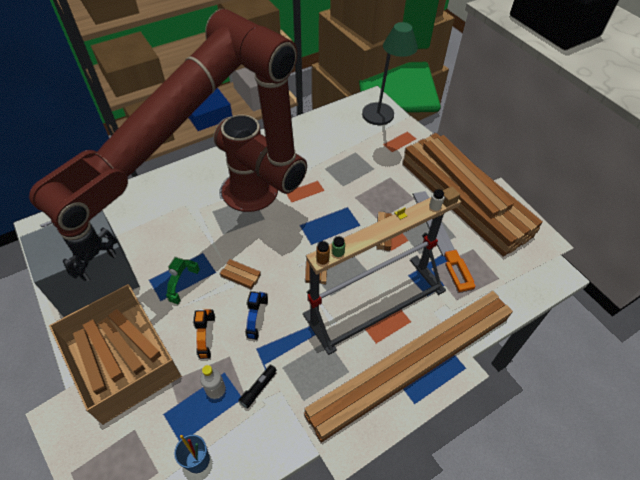

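View pics/top0.png

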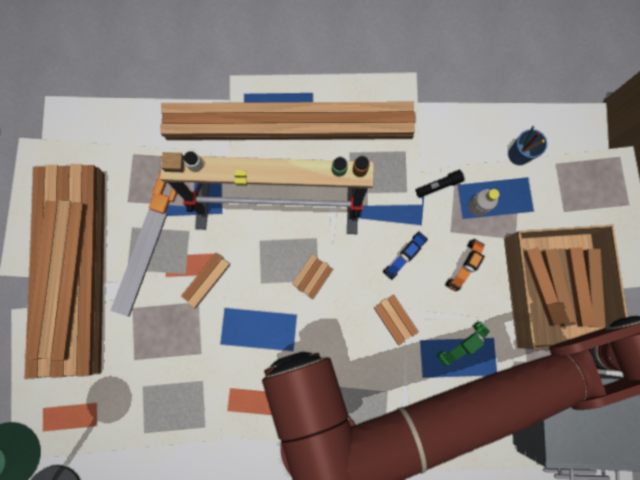

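The top view shows the orange headlamp at about (466,265), the blue one at (405,255), the green at (464,343), the marker at (240,177) and the rail along row 203, from x≈195 to 355. Next I measure these.

```bash
python3 - <<'E'
from h import *
P=np.load('pics/top0.npy'); im=cv2.imread('pics/top0.png')
def fit(sl,lo,hi,nm):
    Q=P[sl].reshape(-1,3); Q=Q[(Q[:,2]>lo)&(Q[:,2]<hi)]
    r=cv2.minAreaRect((Q[:,:2]*1000).astype(np.float32)); print(nm,len(Q),'c',r[0],'size',r[1],'ang',r[2],'z',np.percentile(Q[:,2],[5,50,95]).round(3)); return Q
s=np.s_[235:292,440:490]
fit(s,.02,.2,'orange all'); fit(s,.118,.2,'orange pod'); fit(s,.02,.06,'feet')
fit(np.s_[230:282,380:432],.02,.2,'blue'); 
hsv=cv2.cvtColor(im,cv2.COLOR_BGR2HSV)
m=(hsv[...,0]>22)&(hsv[...,0]<34)&(hsv[...,1]>200)&(hsv[...,2]>150); m[:, 300:]=0
v,u=np.nonzero(m); print('marker px',u.min(),u.max(),v.min(),v.max()); Q=P[m]; print(np.nanmean(Q,0),np.nanmin(Q,0),np.nanmax(Q,0))
Q=P[150:190,165:372].reshape(-1,3); Q=Q[(Q[:,2]>.37)&(Q[:,2]<.39)]; r=cv2.minAreaRect((Q[:,:2]*1000).astype(np.float32)); print('shelf',r)
for c in range(210,350,10):
    col=P[190:215,c]; k=(col[:,2]>.12)&(col[:,2]<.22); 
    if k.any(): print(c,col[k][:,:].mean(0).round(4),'zmax',col[k][:,2].max().round(4),k.sum())
E
```

```text
orange all 788 c (479.2292785644531, -384.04815673828125) size (38.39692687988281, 153.84698486328125) ang 60.45217514038086 z [0.037 0.085 0.134]
orange pod 301 c (477.09332275390625, -382.5029296875) size (38.179229736328125, 53.167118072509766) ang 58.87492370605469 z [0.122 0.13  0.136]
feet 163 c (479.6310119628906, -383.36859130859375) size (36.132720947265625, 153.93011474609375) ang 60.781490325927734 z [0.025 0.042 0.058]
blue 671 c (503.8284912109375, -223.638671875) size (36.05510330200195, 148.92698669433594) ang 49.080909729003906 z [0.039 0.085 0.134]Traceback (most recent call last):
  File "<stdin>", line 11, in <module>
    return umr_minimum(a, axis, None, out, keepdims, initial, where)
ValueError: zero-size array to reduction operation minimum which has no identity
```

```bash
python3 - <<'E'
from h import *
P=np.load('pics/top0.npy'); im=cv2.imread('pics/top0.png')
print(im[173:182:2,234:248:2].tolist()[2])
a=im.astype(int); m=(a[...,1]-a[...,0]>90)&(abs(a[...,2]-a[...,1])<60); m[:,:220]=0;m[:, 262:]=0;m[:160]=0;m[195:]=0
v,u=np.nonzero(m); print('marker px',u.min(),u.max(),v.min(),v.max(),m.sum()); Q=P[m]; print(np.nanmean(Q,0),np.nanmin(Q,0),np.nanmax(Q,0))
Q=P[150:190,165:372].reshape(-1,3); Q=Q[(Q[:,2]>.37)&(Q[:,2]<.39)]; r=cv2.minAreaRect((Q[:,:2]*1000).astype(np.float32)); print('shelf',r, np.nanpercentile(Q[:,2],50))
for c in range(205,350,12):
    col=P[195:212,c]; k=(col[:,2]>.12)&(col[:,2]<.22); 
    if k.any(): print(c,col[k].mean(0).round(4),'zmax',col[k][:,2].max().round(4),k.sum())
# rail from scene too
P=np.load('pics/scene0.npy'); Q=P[225:320,300:450].reshape(-1,3); k=(Q[:,2]>.13)&(Q[:,2]<.21)
Q=Q[k]; 
for y in np.arange(-.1,.4,.04):
    s=Q[(abs(Q[:,1]-y)<.02)]; 
    if len(s): print('sc',y.round(2),np.median(s,0).round(4),np.percentile(s[:,2],[10,90]).round(3),len(s))
E
```

```text
[[117, 167, 184], [62, 143, 148], [55, 133, 139], [56, 135, 141], [56, 135, 142], [54, 129, 136], [92, 138, 156]]
marker px 235 245 171 182 94
[0.61820195 0.1850595  0.38405866] [0.6063265  0.17264527 0.37662755] [0.63209152 0.19692007 0.40454699]
shelf ((633.9205322265625, 125.33417510986328), (445.10247802734375, 60.02530288696289), 88.89917755126953) 0.37888007960781067
205 [0.6199 0.3002 0.1621] zmax 0.1673 5
217 [0.6206 0.2702 0.1612] zmax 0.1622 5
229 [0.6199 0.2401 0.1604] zmax 0.1655 6
241 [0.6186 0.2095 0.1625] zmax 0.1645 5
253 [0.6183 0.1795 0.1603] zmax 0.1675 6
265 [0.6185 0.1491 0.1615] zmax 0.1656 6
277 [0.6177 0.1187 0.1612] zmax 0.1705 5
289 [0.617  0.0884 0.1606] zmax 0.1642 6
301 [0.6158 0.0581 0.1617] zmax 0.1633 5
313 [0.6161 0.0278 0.1626] zmax 0.1676 5
325 [ 0.6155 -0.0026  0.1613] zmax 0.167 6
337 [ 0.6153 -0.033   0.1583] zmax 0.1606 5
349 [ 0.6136 -0.0631  0.162 ] zmax 0.1665 6
sc -0.1 [ 0.6239 -0.0906  0.171 ] [0.15  0.198] 142
sc -0.06 [ 0.6242 -0.067   0.1653] [0.156 0.186] 88
sc -0.02 [ 0.6192 -0.0192  0.1636] [0.16  0.168] 64
sc 0.02 [0.6194 0.0207 0.1646] [0.159 0.167] 57
sc 0.06 [0.6215 0.0598 0.1642] [0.16  0.167] 53
sc 0.1 [0.6218 0.0993 0.1638] [0.16  0.169] 58
sc 0.14 [0.6221 0.1402 0.164 ] [0.159 0.168] 56
sc 0.18 [0.6223 0.1805 0.1637] [0.158 0.167] 52
sc 0.22 [0.6238 0.2202 0.1632] [0.159 0.168] 54
sc 0.26 [0.6239 0.2601 0.163 ] [0.16  0.167] 51
sc 0.3 [0.6253 0.3009 0.1632] [0.158 0.167] 52
sc 0.34 [0.6304 0.3304 0.1716] [0.151 0.199] 197
```

```bash
cat >> h.py <<'E'
def tool(yaw,tilt):          # tool axes: y = -lamp y, z tilted outward-down
    c,s=np.cos(yaw),np.sin(yaw)
    z=np.array([np.sin(tilt)*c,np.sin(tilt)*s,-np.cos(tilt)]); y=np.array([s,-c,0])
    return np.stack([np.cross(y,z),y,z],1)
def rows(Ts):                # Ts: list of (tcp pos, R) -> shift cm, turn rad in current tool axes
    o=get_obs(); R0=R.from_rotvec(o['tool_rot']).as_matrix()
    for p,Rt in Ts:
        print(np.r_[100*R0.T@(np.array(p)-o['tool_pos']),R.from_matrix(R0.T@Rt).as_rotvec()].round(3).tolist(), 'tcp',np.round(p,3))
E
python3 - <<'E'
from h import *
yaw=np.radians(-29.5); Rt=tool(yaw,np.radians(42)); h=np.array([np.cos(yaw),np.sin(yaw),0])
g=np.array([.479,-.384,.120])-.002*h
rows([(g-Rt[:,2]*(.1547+b),Rt) for b in(.12,0)])
print((R.from_matrix(Rt)).as_rotvec(),np.degrees(np.arccos((np.trace(R.from_rotvec(get_obs()['tool_rot']).as_matrix().T@Rt)-1)/2)))
E
```

```text
[16.41, -22.551, 7.989, -0.35, 0.677, 0.906] tcp [ 0.317 -0.293  0.324]
[21.075, -16.0, 16.896, -0.35, 0.677, 0.906] tcp [ 0.387 -0.332  0.235]
[ 2.68248932 -0.7062405   1.02971118] 67.81029499038765
```

Emit:
arm_command --plan '[[[16.4,-22.5,8.0,-0.35,0.677,0.906],[16.4,-22.5,8.0,-0.35,0.677,0.906],[16.4,-22.5,8.0,-0.35,0.677,0.906],[16.4,-22.5,8.0,-0.35,0.677,0.906],[16.4,-22.5,8.0,-0.35,0.677,0.906],[16.4,-22.5,8.0,-0.35,0.677,0.906],[16.4,-22.5,8.0,-0.35,0.677,0.906],[16.4,-22.5,8.0,-0.35,0.677,0.906],[16.4,-22.5,8.0,-0.35,0.677,0.906],[16.4,-22.5,8.0,-0.35,0.677,0.906],[16.4,-22.5,8.0,-0.35,0.677,0.906],[16.4,-22.5,8.0,-0.35,0.677,0.906]]]' --gripper -1 --force 40

```text
t: 1.1
tool_pos: [0.3174, -0.2931, 0.3243]
tool_rot: [2.682, -0.703, 1.029]
contact_force: [0.5, 0.1, 0.6]
opening: 0.0851
grip_force: 0.0
```

Pre-grasp reached. One close look, including a pod check with both cameras.

```bash
python3 - <<'E'
from h import *
out=[]
for n,c,r in(('top',(400,540),(170,275)),('scene',(140,280),(260,365))):
    im,d,P=cloud(n); np.save(f'pics/{n}1.npy',P)
    out.append(cv2.resize(im[r[0]:r[1],c[0]:c[1]],(700,525 if 0 else int(700*(r[1]-r[0])/(c[1]-c[0])))))
    if n=='scene':
        Q=P[300:365,180:225].reshape(-1,3); Q=Q[(Q[:,2]>.122)&(Q[:,2]<.15)]
        print(len(Q),cv2.minAreaRect((Q[:,:2]*1000).astype(np.float32)) if len(Q) else '')
        Q=P[300:365,180:225].reshape(-1,3); Q=Q[(Q[:,2]>.02)&(Q[:,2]<.14)]; print(cv2.minAreaRect((Q[:,:2]*1000).astype(np.float32)))
o=np.hstack([cv2.resize(x,(400,300)) for x in out]); cv2.imwrite('pics/pre.png',o)
print(get_obs()['q'].round(3))
yaw=np.radians(-29.5); Rt=tool(yaw,np.radians(42)); h=np.array([np.cos(yaw),np.sin(yaw),0])
rows([(np.array([.479,-.384,.120])-.002*h-Rt[:,2]*.1547,Rt)])
E
```

```text
190 ((481.0849304199219, -384.1947021484375), (34.05049514770508, 51.1192626953125), 61.50739288330078)
((483.999755859375, -386.31890869140625), (37.39896011352539, 148.18927001953125), 59.97697830200195)
[-0.996 -0.571  2.304  0.452  0.786  0.869]
[-0.099, -0.087, 11.995, 0.001, -0.001, 0.001] tcp [ 0.387 -0.332  0.235]
```

View pics/pre.png

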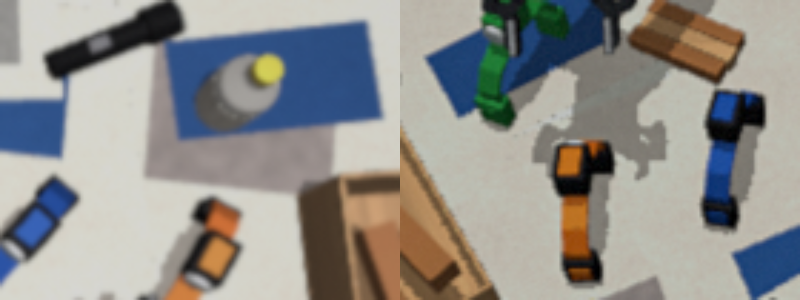

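The view shows the orange lamp standing clear, pod at about (215,257) on the left half and (580,165) on the right half. The fingers are approaching from behind, above the green one. Both cameras agree on the pod to about 2 mm.

Emit:
arm_command --plan '[[[0,0,2,0,0,0],[0,0,4,0,0,0],[0,0,6,0,0,0],[0,0,8,0,0,0],[0,0,10,0,0,0],[0,0,11,0,0,0],[0,0,12,0,0,0],[0,0,12,0,0,0],[0,0,12,0,0,0]]]'

```text
t: 1.95
tool_pos: [0.3875, -0.3333, 0.2351]
tool_rot: [2.682, -0.705, 1.029]
contact_force: [-0.8, 0.7, 0.4]
opening: 0.0854
grip_force: 0.0
```

Emit:
arm_command --plan '[[[0,0,0,0,0,0],[0,0,0,0,0,0],[0,0,0,0,0,0],[0,0,0,0,0,0],[0,0,0,0,0,0],[0,0,0,0,0,0],[0,0,0,0,0,0],[0,0,0,0,0,0],[0,0,0,0,0,0],[0,0,0,0,0,0]]]' --gripper 1 --force 40

```text
t: 2.78
tool_pos: [0.3876, -0.3332, 0.2364]
tool_rot: [2.68, -0.705, 1.032]
contact_force: [-3.9, 4.1, 6.1]
opening: 0.0335
grip_force: 41.0
```

Emit:
arm_command --plan '[[[0.7,0,-0.7,0,0,0],[2,0,-2.2,0,0,0],[4,0,-4.4,0,0,0],[6,0,-6.6,0,0,0],[8,0,-8.9,0,0,0],[10,0,-11.1,0,0,0],[12,0,-13.3,0,0,0],[12.4,0,-13.7,0,0,0],[12.4,0,-13.7,0,0,0],[12.4,0,-13.7,0,0,0]]]'

```text
t: 3.62
tool_pos: [0.3874, -0.3326, 0.4184]
tool_rot: [2.684, -0.706, 1.027]
contact_force: [0.4, 0.1, -3.3]
opening: 0.0334
grip_force: 40.4
```

```bash
python3 - <<'E'
from h import *
o=get_obs(); print(o['contact_force'].round(2),o['tool_pos'].round(4),o['q'].round(3))
# rail axis model: x=.620+.0174*(y-.185) ; lamp target yaw -1deg. lamp offset from TCP assumed as at grasp (to be checked)
Rt=tool(np.radians(-1),np.radians(42)); d=np.array([np.cos(np.radians(-1)),np.sin(np.radians(-1)),0])
def T(xc,bot): return (np.array([.620,.185,bot+.120])+(xc-.002)*d-Rt[:,2]*.1547,Rt)
rows([T(-.16,.19),T(-.038,.19)])
im,d,P=cloud('scene'); cv2.imwrite('pics/lift.png',cv2.resize(im[180:360,100:340],(720,540))); np.save('pics/lift.npy',P)
E
```

```text
[ 0.44  0.1  -3.26] [ 0.3874 -0.3326  0.4184] [-0.909 -0.405  2.036  0.349  0.849  1.034]
[-20.82, -43.837, -19.591, 0.333, 0.002, -0.37] tcp [0.355 0.19  0.425]
[-12.837, -49.658, -12.434, 0.333, 0.002, -0.37] tcp [0.477 0.188 0.425]
```

View pics/lift.png

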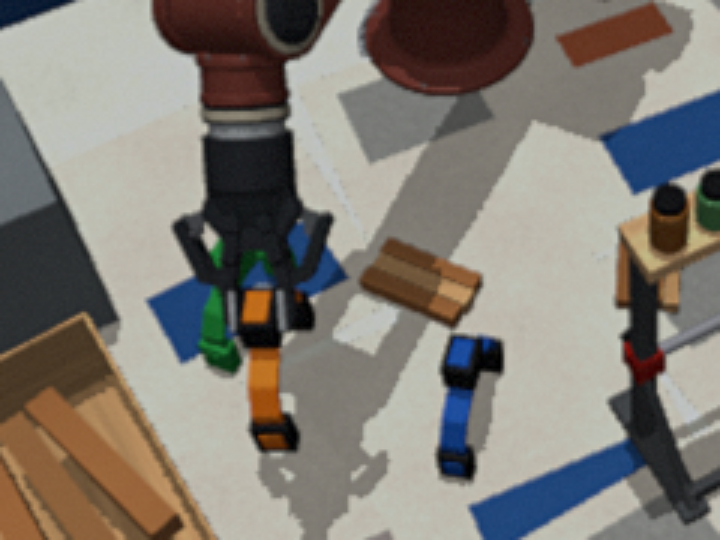

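The lamp hangs level in the grip at about (265,370), clear of the green and blue ones. Carry it to in front of the rail.

Emit:
arm_command --plan '[[[-0.9,-2.3,-0.9,0.017,0,-0.018],[-2.2,-5.5,-2.1,0.04,0,-0.044],[-3.5,-8.7,-3.3,0.063,0,-0.07],[-4.9,-12.3,-4.6,0.09,0,-0.1],[-6.2,-15.5,-5.8,0.113,0,-0.126],[-7.6,-19.2,-7.2,0.14,0,-0.155],[-8.9,-22.4,-8.4,0.163,0,-0.181],[-10.4,-26.0,-9.8,0.19,0,-0.211],[-11.8,-29.7,-11.2,0.216,0,-0.24],[-13.1,-32.9,-12.4,0.24,0,-0.266],[-14.2,-35.6,-13.4,0.26,0,-0.289],[-15.1,-37.9,-14.3,0.276,0,-0.307]]]'

```text
t: 4.67
tool_pos: [0.3927, 0.1016, 0.4209]
tool_rot: [2.898, -0.142, 1.104]
contact_force: [0.4, -1.0, -3.2]
opening: 0.0338
grip_force: 41.7
```

```bash
cat >> h.py <<'E'
yw=np.radians(-1); RT=tool(yw,np.radians(42)); dd=np.array([np.cos(yw),np.sin(yw),0])
def T(xc,bot,off=(0,0,0)): return (np.array([.620,.185,bot+.120])+(xc-.002)*dd-RT[:,2]*.1547+np.array(off),RT)
E
python3 - <<'E'
from h import *
o=get_obs(); print(o['q'].round(3),o['contact_force'].round(2))
rows([T(-.12,.19)])
E
```

```text
[ 0.105 -0.725  2.232 -0.172  0.924  1.827] [ 0.39 -0.96 -3.22]
[-0.222, -8.709, -0.766, 0.056, 0.005, -0.059] tcp [0.395 0.189 0.425]
```

Emit:
arm_command --plan '[[[-0.1,-3,-0.3,0.019,0.002,-0.02],[-0.2,-6,-0.5,0.038,0.003,-0.04],[-0.2,-8,-0.7,0.05,0.005,-0.054],[-0.2,-8.7,-0.8,0.056,0.005,-0.059],[-0.2,-8.7,-0.8,0.056,0.005,-0.059],[-0.2,-8.7,-0.8,0.056,0.005,-0.059],[-0.2,-8.7,-0.8,0.056,0.005,-0.059]]]'

```text
t: 5.25
tool_pos: [0.3956, 0.1857, 0.4278]
tool_rot: [2.922, -0.032, 1.128]
contact_force: [-0.5, 0.2, -3.3]
opening: 0.0333
grip_force: 41.8
```

```bash
python3 - <<'E'
from h import *
o=get_obs(); print(o['tool_pos'].round(4),o['contact_force'].round(2))
g=o['tool_pos']+.1547*R.from_rotvec(o['tool_rot']).as_matrix()[:,2]; print('grasp',g.round(4),'tilt',np.degrees(np.arccos(-R.from_rotvec(o['tool_rot']).as_matrix()[2,2])))
for n in('scene','top'):
    im,d,P=cloud(n); cv2.imwrite(f'pics/{n}2.png',im); np.save(f'pics/{n}2.npy',P)
    a=im.astype(int); m=(a[...,2]-a[...,0]>70)&(a[...,2]>1.4*a[...,1])  # orange
    k=m&(abs(P[...,1]-.185)<.05)&(P[...,0]>.40)&(P[...,0]<.6)&(P[...,2]>.17)&(P[...,2]<.35)
    Q=P[k]; print(n,len(Q), cv2.minAreaRect((Q[:,:2]*1000).astype(np.float32)) if len(Q)>5 else '', Q.min(0).round(3) if len(Q) else '',Q.max(0).round(3) if len(Q) else '')
    k=(abs(P[...,1]-.185)<.025)&(P[...,0]>.53)&(P[...,0]<.6)&(P[...,2]>.16)&(P[...,2]<.27)
    Q=P[k]; print(' front foot',len(Q),np.percentile(Q,[2,50,98],axis=0).round(4).tolist() if len(Q) else '')
    v,u=np.nonzero(k); 
    if len(u): print(u.min(),u.max(),v.min(),v.max())
    if n=='scene': cv2.imwrite('pics/pre2.png',cv2.resize(im[150:330,280:480],(700,630)[:2] if 0 else (660,594)))
E
```

```text
[0.3956 0.1857 0.4278] [-0.48  0.2  -3.32]
grasp [0.4995 0.1832 0.3132] tilt 42.204087594667484
scene 143 ((492.4634704589844, 182.34031677246094), (28.037879943847656, 106.18324279785156), 88.84593200683594) [0.439 0.167 0.239] [0.546 0.196 0.333]
 front foot 15 [[0.5728, 0.1649, 0.1931], [0.5754, 0.1789, 0.2001], [0.5774, 0.1951, 0.2057]]
377 386 241 246
top 148 ((544.6001586914062, 180.06375122070312), (46.218292236328125, 26.836441040039062), 3.338243007659912) [0.522 0.165 0.247] [0.568 0.193 0.324]
 front foot 138 [[0.5458, 0.1627, 0.201], [0.5615, 0.1745, 0.2415], [0.5766, 0.1967, 0.2696]]
242 257 211 223
```

View pics/pre2.png

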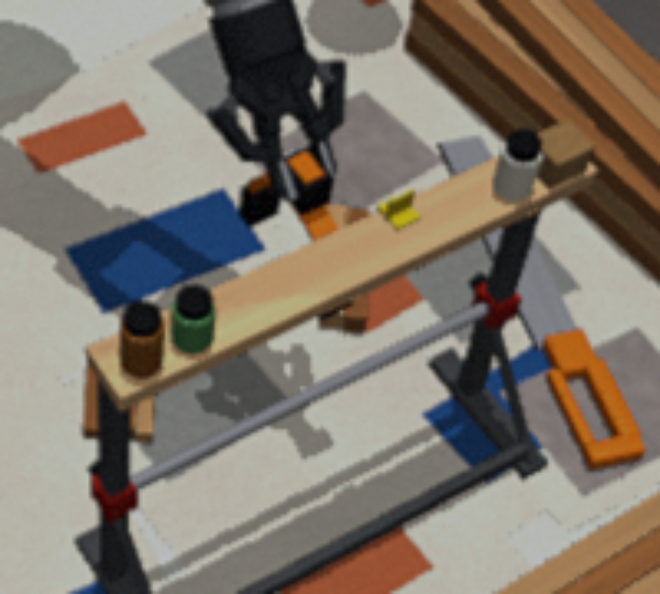

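The scene view shows the lamp held in front of the rack at about (290,190), with the shelf and yellow clip at (400,208) and the rail behind and below it. Check the marker with the scene camera, then move over the rail.

```bash
python3 - <<'E'
from h import *
for n,(a0,a1,b0,b1) in(('scene',(203,222,392,412)),('top',(165,190,225,258))):
    P=np.load(f'pics/{n}2.npy'); a=cv2.imread(f'pics/{n}2.png').astype(int)
    m=(a[...,1]-a[...,0]>90 if n=='top' else a[...,1]-a[...,0]>90)&(abs(a[...,2]-a[...,1])<40); k=np.zeros_like(m); k[a0:a1,b0:b1]=1; m&=k
    Q=P[m]; print(n,m.sum(),np.nanmean(Q,0).round(4),np.nanpercentile(Q,[3,97],axis=0).round(4).tolist())
off=(-.0015,.002,0)
rows([T(-.12,.188,off),T(-.038,.188,off),T(-.038,.135,off),T(0,.135,off)])
E
```

```text
scene 35 [0.6273 0.1836 0.3843] [[0.6126, 0.1742, 0.3812], [0.6351, 0.196, 0.3871]]
top 97 [0.6182 0.1849 0.3848] [[0.6072, 0.1747, 0.3778], [0.6313, 0.1958, 0.4025]]
[-0.591, -0.54, 0.23, 0.004, -0.005, -0.004] tcp [0.393 0.191 0.423]
[5.474, -0.587, 5.748, 0.004, -0.005, -0.004] tcp [0.475 0.19  0.423]
[1.907, -0.591, 9.669, 0.004, -0.005, -0.004] tcp [0.475 0.19  0.37 ]
[4.718, -0.613, 12.226, 0.004, -0.005, -0.004] tcp [0.513 0.189 0.37 ]
```

Emit:
arm_command --plan '[[[-0.3,-0.5,0.5,0,0,0],[0.8,-0.6,1.6,0,0,0],[2.0,-0.6,2.6,0,0,0],[3.1,-0.6,3.6,0,0,0],[4.2,-0.6,4.6,0,0,0],[5.1,-0.6,5.4,0,0,0],[5.5,-0.6,5.7,0,0,0],[5.5,-0.6,5.7,0,0,0],[5.5,-0.6,5.7,0,0,0]]]'

```text
t: 6.1
tool_pos: [0.4747, 0.1906, 0.4237]
tool_rot: [2.922, -0.032, 1.13]
contact_force: [0.1, -0.9, -3.3]
opening: 0.0334
grip_force: 41.8
```

```bash
python3 - <<'E'
from h import *
o=get_obs(); print(o['tool_pos'].round(4),o['contact_force'].round(2))
off=(-.0015,.002,0); rows([T(-.038,.188,off),T(-.038,.135,off),T(0,.135,off)])
im,d,P=cloud('scene'); np.save('pics/s3.npy',P); k=(abs(P[...,1]-.185)<.03)&(P[...,0]>.61)&(P[...,0]<.7)&(P[...,2]>.15)&(P[...,2]<.28)
Q=P[k]; print(len(Q),np.percentile(Q,[2,50,98],axis=0).round(4).tolist())
cv2.imwrite('pics/s3.png',cv2.resize(im[170:290,340:480],(700,600)))
E
```

```text
[0.4747 0.1906 0.4237] [ 0.12 -0.85 -3.32]
[-0.025, 0.113, 0.08, 0.003, -0.005, -0.003] tcp [0.475 0.19  0.423]
[-3.591, 0.111, 4.001, 0.003, -0.005, -0.003] tcp [0.475 0.19  0.37 ]
[-0.78, 0.094, 6.558, 0.003, -0.005, -0.003] tcp [0.513 0.189 0.37 ]
327 [[0.616, 0.1609, 0.1614], [0.6417, 0.1807, 0.2331], [0.6573, 0.2006, 0.2755]]
```

View pics/s3.png

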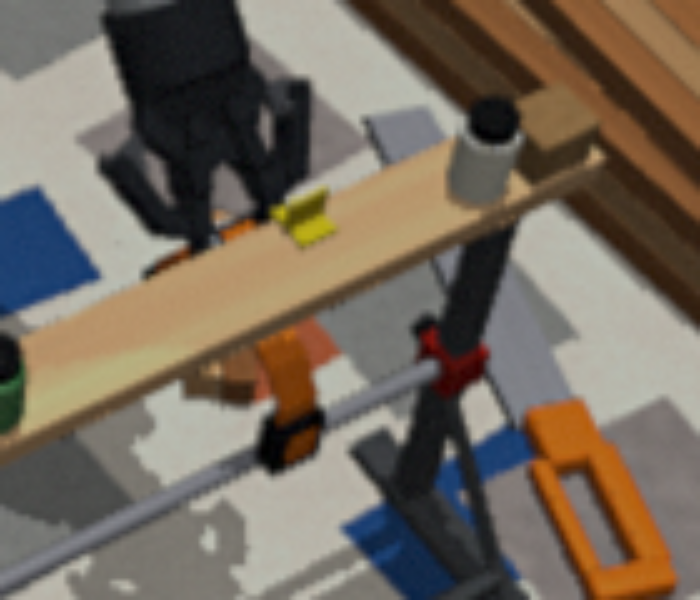

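The front foot, at about (290,440), is beyond and above the rail (front face at x≈0.657), so its inner face clears the rail by about 10 mm. Lower, then forward.

Emit:
arm_command --plan '[[[-0.6,0.1,0.7,0,0,0],[-1.3,0.1,1.5,0,0,0],[-2.0,0.1,2.3,0,0,0],[-2.7,0.1,3.1,0,0,0],[-3.4,0.1,3.8,0,0,0],[-3.5,0.1,4.0,0,0,0],[-3.0,0.1,4.5,0,0,0],[-2.3,0.1,5.1,0,0,0],[-1.6,0.1,5.8,0,0,0],[-0.8,0.1,6.5,0,0,0],[-0.8,0.1,6.5,0,0,0],[-0.8,0.1,6.5,0,0,0]]]'

```text
t: 7.15
tool_pos: [0.5136, 0.189, 0.3716]
tool_rot: [2.921, -0.031, 1.133]
contact_force: [-1.0, -0.9, -4.0]
opening: 0.0335
grip_force: 41.8
```

```bash
python3 - <<'E'
from h import *
o=get_obs(); print(o['tool_pos'].round(4),o['contact_force'].round(2))
off=(-.0015,.002,0); rows([T(0,b,off) for b in(.135,.09,.08,.0745)])
out=[]
for n in('scene','top'):
    im,d,P=cloud(n); a=im.astype(int); m=(a[...,2]-a[...,0]>50)&(a[...,2]>1.35*a[...,1])
    k=m&(abs(P[...,1]-.185)<.04)&(P[...,0]>.53)&(P[...,0]<.72)&(P[...,2]>.15)&(P[...,2]<.3)
    Q=P[k]; print(n,len(Q),np.percentile(Q,[2,50,98],axis=0).round(4).tolist() if len(Q) else '')
    k=(abs(P[...,1]-.185)<.03)&(P[...,0]>.66)&(P[...,0]<.72)&(P[...,2]>.11)&(P[...,2]<.2)
    Q=P[k]; print(' foot',len(Q),np.percentile(Q,[2,50,98],axis=0).round(4).tolist() if len(Q) else '')
    out.append(cv2.resize(im[180:280,340:480] if n=='scene' else im[150:250,170:310],(400,300)))
cv2.imwrite('pics/s4.png',np.hstack(out))
E
```

```text
[0.5136 0.189  0.3716] [-0.97 -0.86 -3.96]
[-0.156, 0.015, 0.083, 0.003, -0.007, -0.003] tcp [0.513 0.189 0.37 ]
[-3.19, 0.015, 3.406, 0.003, -0.007, -0.003] tcp [0.513 0.189 0.325]
[-3.865, 0.015, 4.144, 0.003, -0.007, -0.003] tcp [0.513 0.189 0.315]
[-4.236, 0.015, 4.55, 0.003, -0.007, -0.003] tcp [0.513 0.189 0.309]
scene 261 [[0.6144, 0.1722, 0.1558], [0.6631, 0.1847, 0.2188], [0.6961, 0.1976, 0.2723]]
 foot 166 [[0.6774, 0.1654, 0.1413], [0.6897, 0.1774, 0.1751], [0.6963, 0.201, 0.1983]]
top 112 [[0.604, 0.1756, 0.2606], [0.617, 0.1853, 0.2671], [0.6328, 0.1974, 0.2725]]
 foot 0
```

View pics/s4.png

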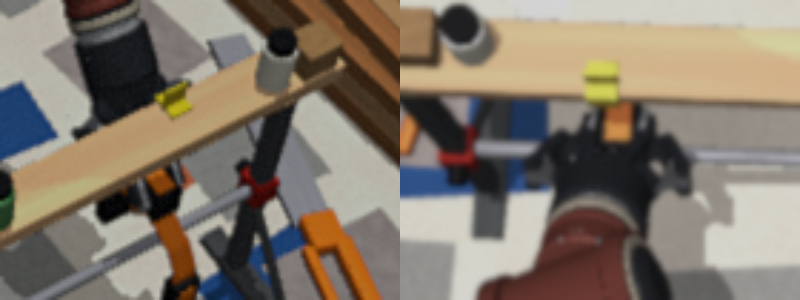

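The lamp is astride the rail, centred under the clip: orange pod top at (617,120) in the right half, clip at (601,80), measured y≈0.185. Now lower, slowly near contact.

Emit:
arm_command --plan '[[[-0.6,0,0.6,0,0,0],[-1.2,0,1.3,0,0,0],[-1.8,0,1.9,0,0,0],[-2.4,0,2.6,0,0,0],[-2.9,0,3.1,0,0,0],[-3.2,0,3.4,0,0,0],[-3.4,0,3.6,0,0,0],[-3.5,0,3.7,0,0,0],[-3.5,0,3.7,0,0,0],[-3.5,0,3.7,0,0,0]]]'

```text
t: 8.08
tool_pos: [0.5118, 0.1891, 0.3203]
tool_rot: [2.922, -0.031, 1.133]
contact_force: [-0.4, 0.6, -2.5]
opening: 0.0336
grip_force: 41.8
```

Emit:
arm_command --plan '[[[-0.07,0,0.07,0,0,0],[-0.13,0,0.15,0,0,0],[-0.2,0,0.22,0,0,0],[-0.27,0,0.3,0,0,0],[-0.33,0,0.37,0,0,0],[-0.33,0,0.37,0,0,0]]]'

```text
t: 8.58
tool_pos: [0.5116, 0.189, 0.3145]
tool_rot: [2.922, -0.031, 1.131]
contact_force: [0.2, 0.2, -3.4]
opening: 0.0333
grip_force: 41.8
```

Emit:
arm_command --plan '[[[0.0,0,0.12,0,0,0],[-0.03,0,0.2,0,0,0],[-0.1,0,0.27,0,0,0],[-0.13,0,0.31,0,0,0],[-0.13,0,0.31,0,0,0]]]'

```text
t: 9.0
tool_pos: [0.5128, 0.189, 0.3114]
tool_rot: [2.922, -0.03, 1.131]
contact_force: [0.2, 0.7, -3.4]
opening: 0.0335
grip_force: 41.8
```

Emit:
arm_command --plan '[[[-0.07,0,0.07,0,0,0],[-0.13,0,0.15,0,0,0],[-0.13,0,0.15,0,0,0],[-0.13,0,0.15,0,0,0]]]'

```text
t: 9.33
tool_pos: [0.513, 0.1891, 0.3103]
tool_rot: [2.922, -0.03, 1.133]
contact_force: [-2.3, -0.9, -0.1]
opening: 0.0334
grip_force: 42.3
```

The rail is beginning to carry it: Fz rose from −3.4 to −0.1 N. The sideways −2.3 N says to ease back about 1 mm while pressing slightly further.

Emit:
arm_command --plan '[[[-0.08,0,-0.06,0,0,0],[-0.1,0,-0.02,0,0,0],[-0.12,0,0.0,0,0,0],[-0.12,0,0.0,0,0,0],[-0.12,0,0.0,0,0,0]]]'

```text
t: 9.75
tool_pos: [0.5124, 0.1892, 0.3101]
tool_rot: [2.921, -0.03, 1.135]
contact_force: [-1.7, -0.0, 5.0]
opening: 0.0335
grip_force: 42.7
```

Emit:
arm_command --plan '[[[0.02,0,-0.04,0,0,0],[0.02,0,-0.04,0,0,0],[0.02,0,-0.04,0,0,0]]]'

```text
t: 10.0
tool_pos: [0.5123, 0.1891, 0.3101]
tool_rot: [2.921, -0.03, 1.135]
contact_force: [0.8, -0.4, 3.8]
opening: 0.0334
grip_force: 42.2
```

```bash
python3 - <<'E'
from h import *
o=get_obs(); print(o['tool_pos'].round(4),o['contact_force'].round(2))
im,d,P=cloud('scene')
cv2.imwrite('pics/s5.png',cv2.resize(im[190:290,350:470],(720,600)))
a=im.astype(int); m=(a[...,2]-a[...,0]>50)&(a[...,2]>1.35*a[...,1])
k=m&(abs(P[...,1]-.185)<.04)&(P[...,0]>.53)&(P[...,0]<.72)&(P[...,2]>.07)&(P[...,2]<.3)
Q=P[k]; print(len(Q),np.percentile(Q,[2,50,98],axis=0).round(4).tolist())
E
```

```text
[0.5123 0.1891 0.3101] [ 0.78 -0.38  3.76]
277 [[0.5611, 0.1723, 0.097], [0.6551, 0.1842, 0.158], [0.6957, 0.198, 0.2131]]
```

View pics/s5.png

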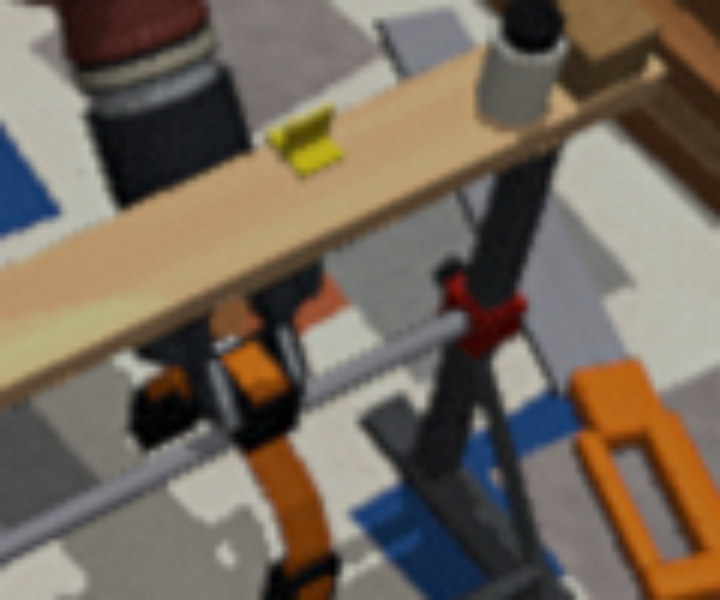

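The lamp sits astride the rail, one foot in front at (165,410) and one behind at (300,580), pod in the fingers. The rail carries it: +3.8 N with little side force. Open gently.

Emit:
arm_command --plan '[[[0,0,0,0,0,0],[0,0,0,0,0,0],[0,0,0,0,0,0],[0,0,0,0,0,0],[0,0,0,0,0,0],[0,0,0,0,0,0]]]' --gripper 0 --force 20

```text
t: 10.55
tool_pos: [0.5117, 0.189, 0.3089]
tool_rot: [2.922, -0.031, 1.13]
contact_force: [0.3, 0.9, -0.8]
opening: 0.0428
grip_force: 0.0
```

Emit:
arm_command --plan '[[[0,0,0,0,0,0],[0,0,0,0,0,0],[0,0,0,0,0,0],[0,0,0,0,0,0],[0,0,0,0,0,0],[0,0,0,0,0,0]]]' --gripper -0.7

```text
t: 11.05
tool_pos: [0.5119, 0.189, 0.3093]
tool_rot: [2.922, -0.031, 1.132]
contact_force: [0.1, -0.6, 0.7]
opening: 0.0728
grip_force: 0.0
```

Emit:
arm_command --plan '[[[0,0,-0.5,0,0,0],[0,0,-1.5,0,0,0],[0,0,-2.5,0,0,0],[0,0,-4,0,0,0],[0,0,-6,0,0,0],[0,0,-8,0,0,0],[0,0,-10,0,0,0],[0,0,-12,0,0,0],[0,0,-14,0,0,0],[0,0,-14,0,0,0],[0,0,-14,0,0,0],[0,0,-14,0,0,0]]]'

```text
t: 12.05
tool_pos: [0.4176, 0.191, 0.4121]
tool_rot: [2.922, -0.03, 1.13]
contact_force: [0.1, -0.1, -0.3]
opening: 0.0727
grip_force: 0.0
```

Emit:
arm_command --plan '[[[0,0,0,0,0,0],[0,0,0,0,0,0],[0,0,0,0,0,0],[0,0,0,0,0,0],[0,0,0,0,0,0],[0,0,0,0,0,0],[0,0,0,0,0,0],[0,0,0,0,0,0],[0,0,0,0,0,0],[0,0,0,0,0,0],[0,0,0,0,0,0],[0,0,0,0,0,0]]]'

```text
t: 13.05
tool_pos: [0.4176, 0.1911, 0.4128]
tool_rot: [2.922, -0.03, 1.132]
contact_force: [-0.3, 0.4, 0.7]
opening: 0.0725
grip_force: 0.0
```

```bash
python3 - <<'E'
from h import *
o=get_obs(); print(o['tool_pos'].round(4),o['contact_force'].round(2))
pr=None; out=[]
for i in range(2):
  for n in('scene','top'):
    im,d,P=cloud(n); a=im.astype(int); m=(a[...,2]-a[...,0]>50)&(a[...,2]>1.35*a[...,1])
    k=m&(abs(P[...,1]-.185)<.05)&(P[...,0]>.53)&(P[...,0]<.72)&(P[...,2]>.08)&(P[...,2]<.3)
    Q=P[k]; print(n,len(Q),np.percentile(Q,[2,50,98],axis=0).round(4).tolist())
    for z in ((.195,.22),): 
        S=Q[(Q[:,2]>z[0])]; print('  pod top',len(S),S.mean(0).round(4),S[:,2].min().round(3),S[:,2].max().round(3))
    if i==0: out.append(cv2.resize(im[180:295,330:483] if n=='scene' else im[145:260,170:323],(400,300)))
cv2.imwrite('pics/s6.png',np.hstack(out))
E
```

```text
[0.4176 0.1911 0.4128] [-0.35  0.41  0.68]
scene 300 [[0.5608, 0.1709, 0.0984], [0.6513, 0.1837, 0.1591], [0.697, 0.1977, 0.211]]
  pod top 71 [0.6188 0.1869 0.2082] 0.201 0.214
top 366 [[0.5501, 0.174, 0.111], [0.5907, 0.1863, 0.1578], [0.6611, 0.1988, 0.2108]]
  pod top 121 [0.6176 0.1866 0.2061] 0.198 0.214
scene 303 [[0.5613, 0.171, 0.0968], [0.6517, 0.1836, 0.1595], [0.6973, 0.1983, 0.2113]]
  pod top 74 [0.6182 0.1863 0.2077] 0.197 0.216
top 359 [[0.5492, 0.1737, 0.1083], [0.5906, 0.1862, 0.1583], [0.6615, 0.1984, 0.2104]]
  pod top 119 [0.6179 0.1864 0.2057] 0.199 0.212
```

View pics/s6.png

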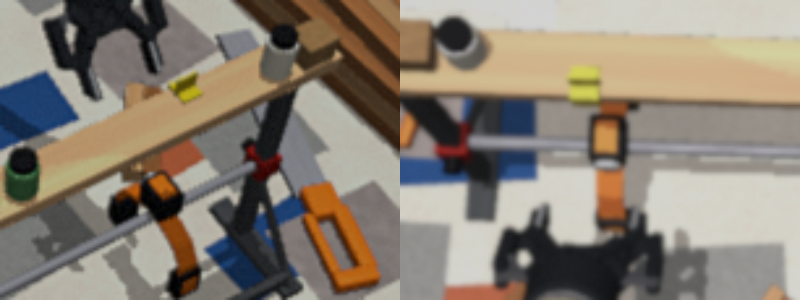

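The lamp hangs level and still astride the rail, with the pod on top at about (160,195) in the left half and (608,140) in the right. It is within about 1.5 mm of the clip's y, and the gripper is clear.

```bash
python3 -c "
from station import *
print(finish_job())"
```

```text
the job is handed in; nothing more can be done
None
```

The orange headlamp hangs level and still astride the rail, one foot each side, pod on top and within about 2 mm of straight below the yellow clip. I let go once I felt the rail carry it, the gripper is clear, I moved nothing else, and the job was handed in at about 13 s.

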